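# Snap the feed-saver grille onto a poultry feeder pan and stand the hopper in it

## Robot

A 6-joint arm with a two-finger parallel gripper is mounted at the origin on the work surface. World frame = base frame: x ahead of the robot, y to its left, z up, the work surface at z = 0. Lengths are in mm, angles in rad, forces in N, time in s.
With the tool pointing down it reaches from about 350 to 775 mm from the base axis. Payload 7.3 kg.
Tool frame: the origin (TCP) lies at the very end of the fingers, on their centre line; the grasp point (between the pads) lies 19 mm behind it (bot.grip_point_offset is the distance from the TCP to the grasp point, in mm); z points along the fingers, y is the line along which they close (so a half turn about z gives the same grasp; the last joint's range is limited). The gripper opens to 92 mm and grips with 3 to 60 N. Pads are 19 mm wide; open, the fingers measure 130 mm over their backs; the gripper's body (75 mm by 190 mm) begins 47 mm behind the grasp point.
Start: joints at [-1.267, 0.342, 1.524, -0, 1.275, -0.146], TCP at [228.286, -472.79, 226.741] pointing down, gripper open.
Joint ranges: [-2.53, 2.53], [-0.77, 2.02], [0.04, 2.7], [-1, 4.14], [0.28, 2.66], [-3.11, 3.11]. Speed limits (rad/s): [2.57, 2.57, 3.14, 3.14, 3.14, 3.14].

## Interface

Orientations are given as [roll, pitch, yaw] about the fixed x, y, z axes, in that order (R = Rz(yaw) Ry(pitch) Rx(roll)).
In Python, from plant import bot gives the robot as it stands. The module is installed in compiled form; this text tells all that it offers.
- The arm moves only by the shell command python3 -m jog 'ROWS' [OPENING]. ROWS is JSON, a list of rows, each a list of 6 numbers: the shift along the tool's x, y, z in mm, then the turn, a rotation vector about the tool's x, y, z in rad. In form: [[dx, dy, dz, rx, ry, rz], ...]. A call has 1 to 12 rows; each row shifts and turns the commanded pose from where the row before left it, along the tool's axes as they then stand; what a row does not reach is not made up. A row lasts 1/10 s, in which the tool goes at most 50 mm and 8.59 degrees, less where a joint would pass 70% of its speed; a pose out of reach is approached as far as the arm can. A call with a gripper value outside its range is refused whole. OPENING is the opening in per cent of the stroke, from 0 (shut) to 100 (fully open), set as the call begins (- or left out, the last holds). The fingers move at their own pace and stop on an object; the grip force is fixed at half the most. Time passes only in rows, so rows that do not move let the fingers close. It gives the time, the measured TCP pose, the force, the opening and the grip force at its end, in the units of the state.
- bot.get_obs(): the state, without advancing time (a new reading comes with each control period).
- bot.capture(name): name is "scene" or "side" or "wrist"; returns the picture (420x560x3 uint8, red, green, blue); there is no depth.
- bot.camera_model(name): a dict with "fx", "fy", "cx", "cy" (pixels), "position" and "orientation" of the camera in the world; the wrist camera has in their place "T_tool_cam" (4x4, takes a point from camera to tool coordinates, whose origin is the TCP and whose axes are the flange's). Camera axes: x right, y down, z forward; pixel columns grow to the right and rows downward; lengths in mm; the calibration is good to about 2 mm. A picture is of the moment at which its call begins: read the wrist's pose just before it. camera_model takes no time and is no camera call.
- bot.close_job(): hands the job in; it is judged then, once.
Trained networks look in the newest picture that a camera, given by its name, has taken for a name from the list of things; names that differ only in an ending like _2 or _b are one class to them, and where a whole thing is asked for, a point or a joint stands for the part that bears it (a point fixed in the world has none). Each returns a list of dicts, best first, with "p" (0 to 1); they miss things now and then, are a little off and sometimes report something else, mostly with a low value. They report only what shows in the picture. A call takes as long as a camera call.
- bot.outline_of(target, camera): "mask" (420x560 bool, what is visible of it) and "pixel" ([column, row] in pixels, amid what is visible of it).
The state is a dict: "time": time; "joint_positions": joint angles; "dq": joint speeds; "tau": joint torques, N m; "tool_pos": TCP position; "tcp_rot": TCP orientation; "contact_force": force on the tool from outside, world axes, zero at the start; "moment": the same for the moment, N m; "grip_width": finger opening in mm; "finger_force": force on a finger pad.
Only numpy, scipy, OpenCV 4.12 (cv2) and the standard library are available. Lean on these libraries where they do the work, as an engineer would, in place of code of your own. Each camera call takes 0.05 s, during which the arm holds its last target. There are 200 camera calls.

## Task

Assemble the poultry feeder on the bench: set the white feed-saver grille on the red pan and press it straight down until all four clip arms have snapped under the pan's rim and the ring lies flush on the rim all round. Then stand the translucent hopper, spout down, fully home in the grille's collar and let go. Leave the assembled feeder upright on the bench, drop nothing from a height, and leave the clay pot, the scoop and the mug where they are.

Things in the scene. Friction and masses are not known exactly. Their poses are not given: they have to be found in the camera images.
- pan: Red round plastic feed pan, loose on the bench, about 240 g: 45 mm high, 146 mm across its flat foot, open at the top, with an out-rolled rim bead 8 mm thick and 176 mm across outside. Origin at the centre of its underside; z up. Left, middle or right of the work area, any of the three places.
- pan_rim (a point): Centre of the pan, level with the top of its rim (45 mm above the pan's underside). Its axes are the pan's.
- grille: White spoked feed-saver grille, about 200 g, right way up and standing on its four clip arm tips on the bench: a flat ring 180 mm across outside (190 mm over the clip arms) and 4 mm thick, eight spokes, a flat hub plate 100 mm across, and a round upright collar in the middle (64 mm outside, 56 mm inside, its top 32 mm above the hub plate). Origin on its axis, level with the tips of the clip arms; z up.
- grille_collar (a point): Grip point of the grille: on the collar's axis, half-way up the part of it that stands above the hub plate (16 mm above the hub plate, 16 mm below the collar's top, 53 mm above the clip arm tips). The collar can be gripped across its outside at any yaw, with fingertips just clear of the hub plate.
- grille_deck (a point): Centre of the flat underside of the grille's ring, 20 mm below point grille_collar. Fully snapped on, it coincides with point pan_rim. Just set on the pan, the clip feet ride on the rim with this point 12 to 25 mm above pan_rim; pressing takes roughly 10 to 20 N in all, and the arms snap under the rim with some 6 mm left to go. A ring left high or slanted on one side has not snapped there.
- clip0 (a joint): Spread of the grey sprung clip arm on the grille's +x side, 0 = at rest, about 0.2 rad at most while it rides over the rim, back near 0 once snapped. The four arms (24 mm wide) hang 33 mm below the ring; their sloped feet splay to 184 mm across, so the grille may be set on the 176 mm rim up to 3 mm off-centre, at any yaw.
- clip1 (a joint): Spread of the clip arm on the grille's +y side, like clip0.
- clip2 (a joint): Spread of the clip arm on the grille's -x side, like clip0.
- clip3 (a joint): Spread of the clip arm on the grille's -y side, like clip0.
- hopper: Translucent white feed hopper, about 220 g, an open-topped tub standing upright on its spout on the bench: 166 mm high, 144 mm across the rim, tapering to a funnel, and below that a round spout 32 mm long (51 mm across at its top, 47 mm at its mouth). Origin at the centre of the spout's mouth; z up.
- hopper_bar (a point): Middle of the hopper's grip bar, 162 mm above the spout's mouth: a white bar 14 mm wide and 14 mm high that runs straight across the open mouth along the hopper's own x axis, with free space on both sides and below, so that it can be pinched from above across its width (along the hopper's y).
- hopper_shoulder (a point): Centre of the flat shoulder above the hopper's spout, 32 mm above the spout's mouth, 130 mm below the bar. When the hopper is home, the shoulder rests on the collar's top, 16 mm above point grille_collar.
- claypot: Bystander: black clay pot 102 mm high and 92 mm across. Origin at the centre of its underside.
- scoop: Bystander: aluminium feed scoop with a black handle, 230 mm long, 38 mm high. Origin under the middle of its pan.
- mug: Bystander: blue mug 85 mm high and 80 mm across. Origin at the centre of its underside.

How it is judged:
By the outcome, as a careful person would: the job done as asked, in the order asked, and still so for the second after the job is handed in, with the robot touching nothing.
It also fails if it takes over 64 s, if anything falls off the work surface, if the arm or the gripper's body presses on something with over 40 N, if the wrist force passes 120 N, or if a joint passes its speed limit or range.

## Working session

There is one attempt and no reset: what is moved stays moved. The work goes in short steps, Python scripts to look and compute and a shell command to move; the robot and the scene stay as the last step left them, time stands still between calls to the robot, and variables do not carry over. Pictures are saved under pics/ and viewed, at most 11 in all, crops included, and the job is handed in when it is done.

```bash
mkdir -p pics; python3 - <<'E'
from plant import bot
import numpy as np,cv2
a=bot.capture("scene");b=bot.capture("side")
print(bot.get_obs())
for n in("scene","side","wrist"):print(n,bot.camera_model(n))
cv2.imwrite("pics/a.png",cv2.cvtColor(a,cv2.COLOR_RGB2BGR));cv2.imwrite("pics/b.png",cv2.cvtColor(b,cv2.COLOR_RGB2BGR))
for c in("scene","side"):
  for t in("pan","grille","hopper","hopper_bar","grille_collar","claypot","scoop","mug"):
    r=bot.outline_of(t,c)
    for q in r[:2]:
      ys,xs=np.where(q["mask"]);print(c,t,round(q["p"],2),q["pixel"],xs.min(),xs.max(),ys.min(),ys.max())
E
```

```text
{'time': 0.1, 'joint_positions': array([-1.26701159e+00,  3.42617414e-01,  1.52491757e+00, -1.90647876e-05,
        1.27539940e+00, -1.45997672e-01]), 'dq': array([ 0.00041431, -0.00160991, -0.00223521,  0.00059964,  0.00081649,
        0.00152364]), 'tau': array([ 1.90317049e-03, -4.32006741e+01, -2.44692922e+01,  7.19227293e-02,
        5.26690960e-02, -4.39176017e-05]), 'tool_pos': array([ 228.16033342, -472.42724052,  226.13432535]), 'tcp_rot': array([-3.14026255e+00, -1.77155699e-04,  4.49787849e-01]), 'contact_force': array([-0.65840755,  0.06488421,  0.13008766]), 'moment': array([ 0.03488211,  0.03575964, -0.02867234]), 'finger_force': 0.0, 'grip_width': 91.74497210921704}
scene {'fx': 397.2474767856241, 'fy': 397.2474767856241, 'cx': 288.64302358183073, 'cy': 209.93927087698697, 'position': array([1231.91346245, -148.17357808,  852.64467156]), 'orientation': array([-2.36952525, -0.0148725 ,  1.45567302])}
side {'fx': 479.43307307959356, 'fy': 479.43307307959356, 'cx': 286.9920569553343, 'cy': 205.43172871724155, 'position': array([-76.28953252, 856.66626616, 768.17638927]), 
[... 711 characters left out ...]
338 180 249
scene hopper_bar 0.39 [401.0, 206.3] 372 435 184 231
scene grille_collar 0.71 [400.5, 203.3] 372 434 183 232
scene claypot 0.92 [399.0, 295.2] 383 423 272 320
scene scoop 0.84 [236.5, 320.0] 171 274 299 340
scene mug 0.83 [133.6, 206.3] 113 151 186 225
side pan 0.68 [362.8, 204.8] 336 390 190 228
side pan 0.41 [282.1, 215.9] 256 311 186 256
side grille 0.67 [237.0, 323.5] 192 278 286 362
side hopper 0.82 [280.1, 213.1] 256 311 186 256
side hopper_bar 0.87 [287.3, 215.1] 257 311 186 256
side grille_collar 0.81 [231.6, 318.7] 192 277 286 363
side claypot 0.93 [170.9, 237.7] 155 189 216 263
side scoop 0.75 [252.9, 192.8] 240 286 175 212
side scoop 0.61 [283.0, 214.3] 255 312 185 256
```

View pics/a.png

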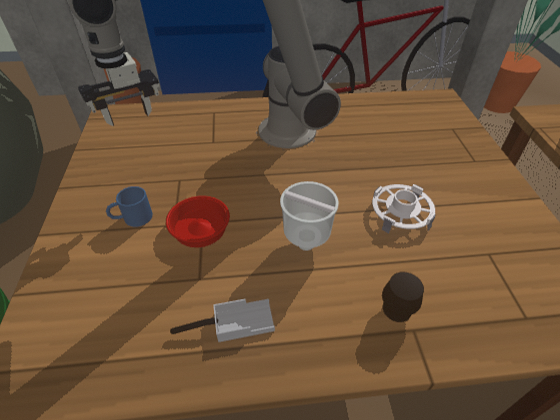

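View pics/b.png

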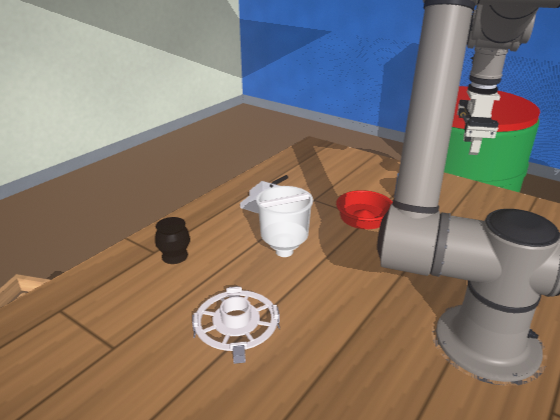

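```bash
cat > h.py <<'E'
import numpy as np,cv2
from scipy.spatial.transform import Rotation as R
from scipy.optimize import least_squares
from plant import bot
def cam(n,obs=None):
    m=bot.camera_model(n)
    K=np.array([[m["fx"],0,m["cx"]],[0,m["fy"],m["cy"]],[0,0,1]])
    if n=="wrist":
        obs=obs or bot.get_obs();T=np.eye(4);T[:3,:3]=R.from_euler("xyz",obs["tcp_rot"]).as_matrix();T[:3,3]=obs["tool_pos"]
        T=T@m["T_tool_cam"];return K,T[:3,:3],T[:3,3]
    return K,R.from_euler("xyz",m["orientation"]).as_matrix(),m["position"]
def proj(c,P):
    K,A,t=c;q=(np.asarray(P,float)-t)@A@K.T;return q[:,:2]/q[:,2:]
def ray(c,px,z):
    K,A,t=c;d=A@np.linalg.solve(K,[px[0],px[1],1]);return t+d*(z-t[2])/d[2]
w=np.linspace(0,2*np.pi,72,endpoint=False)
SH=dict(pan=[(88,41),(73,0)],hopper=[(72,164),(23.5,0)],grille=[(90,33),(90,37),(32,69)])
def pts(n,x,y,z=0):
    return np.vstack([np.c_[x+r*np.cos(w),y+r*np.sin(w),0*w+h+z] for r,h in SH[n]])
def fit(n,obsv,x0,use=(0,1,2,3)):
    # obsv: list of (cam, mask)
    def f(p):
        o=[]
        for c,m in obsv:
            q=proj(c,pts(n,*p));ys,xs=np.where(m)
            o+=list(np.array([q[:,0].min()-xs.min(),q[:,0].max()-xs.max()-1,q[:,1].min()-ys.min(),q[:,1].max()-ys.max()-1])[list(use)])
        return o
    s=least_squares(f,x0,loss="soft_l1");return s.x,np.round(s.fun,1)
E
python3 - <<'E'
from h import *
# pictures already taken; masks from newest pictures
for n,px,h in(("pan",(199,222),30),("hopper",(309,200),150),("grille",(403,207),37)):
    ob=[]
    x0=ray(cam("scene"),px,h)[:2]
    for c in("scene","side"):
        r=bot.outline_of(n,c)[0];ob.append((cam(c),r["mask"]))
        print(n,c,x0,fit(n,ob[-1:],x0))
    print("both",fit(n,ob,x0))
for n,px,h in(("mug",(133,205),40),("claypot",(402,297),50),("scoop",(236,320),19)): print(n,ray(cam("scene"),px,h))
E
```

```text
pan scene [ 459.09278916 -298.73853146] (array([ 452.56105012, -299.31736929]), array([-0.1,  0.1,  0.8, -0.6]))
pan side [ 459.09278916 -298.73853146] (array([ 455.88541546, -299.23086233]), array([-2. ,  1.9,  0.1, -0.3]))
both (array([ 453.55051222, -299.36300384]), array([-0.2,  0.1,  1. , -0.3, -1.3,  2.6,  0.3, -0.1]))
hopper scene [523.68126906  -3.83445852] (array([540.11238696,  -5.87132451]), array([-0.6,  0.6, -0.7,  0.5]))
hopper side [523.68126906  -3.83445852] (array([540.5622963 ,  -6.33057545]), array([-0.3,  0.3,  0. , -0.1]))
both (array([540.33654981,  -6.01719016]), array([-0.6,  0.5, -0.7,  0.6, -0.3,  0.3,  0.1,  0. ]))
grille scene [465.83553173 287.00927943] (array([467.13477185, 288.95430249]), array([-0.7,  0.7,  2.3, -1.4]))
grille side [465.83553173 287.00927943] (array([435.83352711, 312.57624251]), array([ 0.4, -0.4, 12.3, -0.9]))
both (array([456.35388508, 292.03550912]), array([ -0.6,   0.3,  -0.1,  -4.4,   0.4,  -2.4,   3.9, -12.2]))
mug [ 382.71391962 -487.05133949   40.        ]
claypot [765.40863807 184.36160809  50.        ]
scoop [ 766.01530376 -203.82300132   19.        ]
```

```bash
python3 -m jog '[[0,0,0,0,0,0.15],[0,0,-5,0,0,0.15],[0,0,0,0,0,0.15],[28,-22,0,0,0,0],[28,-22,0,0,0,0],[28,-22,0,0,0,0],[28,-22,0,0,0,0],[28,-22,0,0,0,0],[28,-22,0,0,0,0],[28,-22,0,0,0,0],[28,-22,0,0,0,0],[0,0,0,0,0,0]]' 100
python3 - <<'E'
from h import *
o=bot.get_obs();a=bot.capture("wrist");cv2.imwrite("pics/c.png",cv2.cvtColor(a,cv2.COLOR_RGB2BGR))
c=cam("wrist",o);print(o["tool_pos"],o["tcp_rot"])
r=bot.outline_of("pan","wrist")
for q in r[:2]: print(q["p"],q["pixel"],fit("pan",[(c,q["mask"])],(453,-299)))
E
```

```text
time: 2.4
tool_pos: [454.9, -294.2, 231.6]
tcp_rot: [-3.141, -0.001, 0.004]
contact_force: [-0.0, -0.5, 0.1]
grip_width: 92.0
finger_force: 0.0
[ 454.933726   -294.22642478  231.61666334] [-3.14090616e+00 -1.11606210e-03  4.05262510e-03]
0.81 [284.8, 189.4] (array([ 453.10281207, -303.66165225]), array([ 0.7, -0.7,  0.1, -0.3]))
```

View pics/c.png

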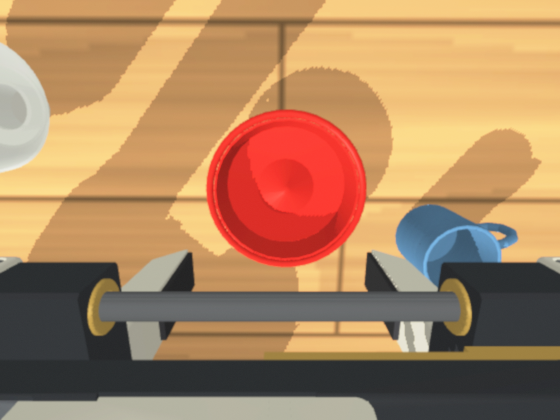

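The wrist view shows the pan centred near (287,188), with the mug at the right, (460,245), and the hopper at the left edge, (10,105). Next I move to the grille.

```bash
python3 -m jog '[[0,-48,0,0,0,0],[0,-48,0,0,0,0],[0,-48,0,0,0,0],[0,-48,0,0,0,0],[0,-48,0,0,0,0],[0,-48,0,0,0,0],[0,-48,0,0,0,0],[0,-48,0,0,0,0],[0,-48,0,0,0,0],[0,-48,0,0,0,0],[0,-48,0,0,0,0],[0,-48,0,0,0,0]]'
python3 -m jog '[[3,-5,0,0,0,0],[3,-3,0,0,0,0],[0,0,0,0,0,0],[0,0,0,0,0,0]]'
python3 - <<'E'
from h import *
o=bot.get_obs();a=bot.capture("wrist");cv2.imwrite("pics/d.png",cv2.cvtColor(a,cv2.COLOR_RGB2BGR))
c=cam("wrist",o);print(o["tool_pos"],o["tcp_rot"])
r=bot.outline_of("grille","wrist")
for q in r[:2]: print(q["p"],q["pixel"],fit("grille",[(c,q["mask"])],(460,290)),fit("grille",[(c,q["mask"])],(460,290),(0,1)))
E
```

```text
time: 3.7
tool_pos: [452.7, 279.7, 231.9]
tcp_rot: [3.141, -0.001, -0.002]
contact_force: [1.1, -0.5, -0.5]
grip_width: 92.3
finger_force: 0.0
time: 4.1
tool_pos: [458.9, 285.4, 231.7]
tcp_rot: [3.141, 0.0, -0.003]
contact_force: [-0.8, -0.2, 0.3]
grip_width: 91.8
finger_force: 0.0
[458.89401405 285.41065627 231.69119411] [ 3.14101714e+00  1.64211318e-04 -2.56658986e-03]
0.67 [275.1, 172.2] (array([457.21946841, 287.74358894]), array([-0.3,  0.3, -0.2,  0.4])) (array([452.50331301, 287.76319199]), array([-0.,  0.]))
```

View pics/d.png

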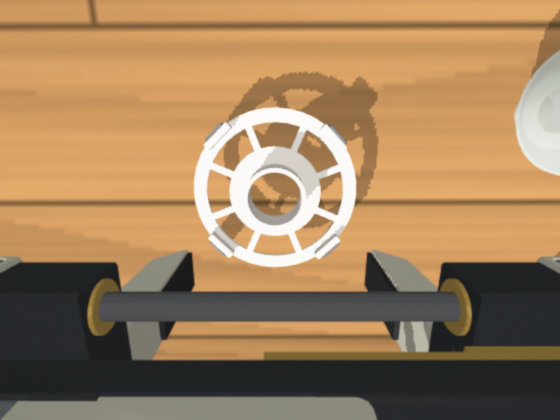

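The grille is centred near (275,187), upright, with its clips at 45° to the world axes, so the fingers closing along y clear them. I descend onto the collar.

```bash
python3 -m jog '[[-1,-1,36,0,0,0],[-1,-1,36,0,0,0],[0,0,36,0,0,0],[0,0,36,0,0,0],[0,0,26,0,0,0],[0,0,12,0,0,0],[0,0,7,0,0,0],[0,0,0,0,0,0],[0,0,0,0,0,0]]'
python3 -m jog '[[0,0,0,0,0,0],[0,0,0,0,0,0],[0,0,0,0,0,0],[0,0,0,0,0,0],[0,0,0,0,0,0],[0,0,0,0,0,0],[0,0,0,0,0,0],[0,0,0,0,0,0]]' 50
```

```text
time: 5.1
tool_pos: [457.3, 289.4, 43.9]
tcp_rot: [-3.141, -0.002, -0.0]
contact_force: [0.1, -0.0, 0.1]
grip_width: 91.8
finger_force: 0.0
time: 5.9
tool_pos: [456.6, 289.2, 42.9]
tcp_rot: [-3.141, -0.0, -0.0]
contact_force: [-0.9, 0.3, 4.5]
grip_width: 64.2
finger_force: 30.0
```

```bash
python3 -m jog '[[0,0,-10,0,0,0],[0,0,-25,0,0,0],[0,0,-35,0,0,0],[0,0,-40,0,0,0],[0,0,-40,0,0,0],[0,0,-30,0,0,0],[0,0,-15,0,0,0],[0,0,0,0,0,0],[0,0,0,0,0,0]]'
python3 - <<'E'
from h import *
o=bot.get_obs();a=bot.capture("wrist");cv2.imwrite("pics/e.png",cv2.cvtColor(a,cv2.COLOR_RGB2BGR))
c=cam("wrist",o);print(o["tool_pos"],o["tcp_rot"],o["contact_force"])
r=bot.outline_of("grille","wrist")
zt=o["tool_pos"][2]-42.5
for q in r[:2]:
  f=lambda p:pts("grille",p[0],p[1],zt)
  ys,xs=np.where(q["mask"]);print(q["p"],xs.min(),xs.max(),ys.min(),ys.max())
  pr=proj(c,pts("grille",*o["tool_pos"][:2],zt));print(pr.min(0),pr.max(0))
E
```

```text
time: 6.8
tool_pos: [455.9, 288.9, 237.0]
tcp_rot: [3.141, 0.001, -0.0]
contact_force: [0.4, 0.8, -1.8]
grip_width: 64.0
finger_force: 30.0
[455.91110684 288.89777761 237.00428211] [ 3.14094572e+00  1.12478027e-03 -2.22486783e-04] [ 0.43114061  0.75144432 -1.75454174]
0.92 116 443 88 358
[111.55702769  88.02052163] [443.02902175 395.07295797]
0.74 514 559 49 172
[111.55702769  88.02052163] [443.02902175 395.07295797]
```

View pics/e.png

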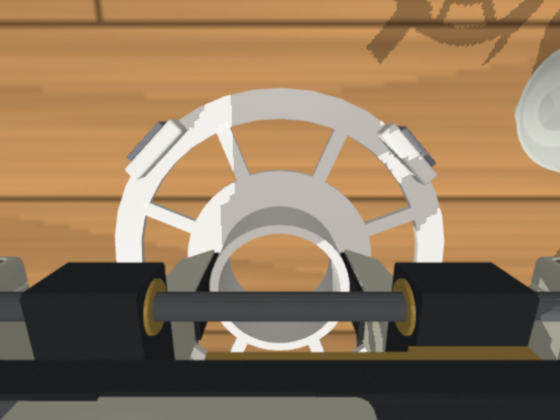

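```bash
python3 -m jog '[[0,15,-15,0,0,0],[0,30,0,0,0,0],[0,45,0,0,0,0],[0,45,0,0,0,0],[0,45,0,0,0,0],[0,45,0,0,0,0],[0,45,0,0,0,0],[0,45,0,0,0,0],[0,45,0,0,0,0],[0,45,0,0,0,0],[0,45,0,0,0,0],[0,45,0,0,0,0]]'
python3 -m jog '[[0,45,15,0,0,0],[-1,30,30,0,0,0],[-1,15,30,0,0,0],[-1,6,20,0,0,0],[0,0,0,0,0,0],[0,0,0,0,0,0],[0,0,0,0,0,0]]'
```

```text
time: 8.1
tool_pos: [455.3, -208.2, 252.9]
tcp_rot: [-3.142, 0.0, -0.001]
contact_force: [0.3, 0.1, -1.7]
grip_width: 63.9
finger_force: 30.0
time: 8.8
tool_pos: [453.9, -302.0, 159.3]
tcp_rot: [3.14, -0.002, 0.0]
contact_force: [0.5, -0.1, -1.2]
grip_width: 63.6
finger_force: 30.0
```

```bash
python3 -m jog '[[0,0,25,0,0,0],[0,0,25,0,0,0],[0,0,18,0,0,0],[0,0,6,0,0,0],[0,0,0,0,0,0],[0,0,0,0,0,0]]'
python3 - <<'E'
from h import *
o=bot.get_obs();a=[bot.capture(n) for n in("scene","side","wrist")]
print(o["tool_pos"],o["contact_force"])
p=[cv2.resize(a[0][175:265,140:260],(400,300)),cv2.resize(a[1][150:240,305:425],(400,300)),cv2.resize(a[2],(400,300))]
cv2.imwrite("pics/f.png",cv2.cvtColor(np.vstack([np.hstack(p[:2]),np.hstack([p[2],0*p[2]])]),cv2.COLOR_RGB2BGR))
E
```

```text
time: 9.4
tool_pos: [454.2, -302.3, 85.2]
tcp_rot: [3.14, -0.002, 0.0]
contact_force: [-0.7, -0.4, -2.0]
grip_width: 63.6
finger_force: 30.0
[ 454.1567625  -302.28176293   85.22182915] [-0.71875793 -0.44869409 -2.0405244 ]
```

View pics/f.png

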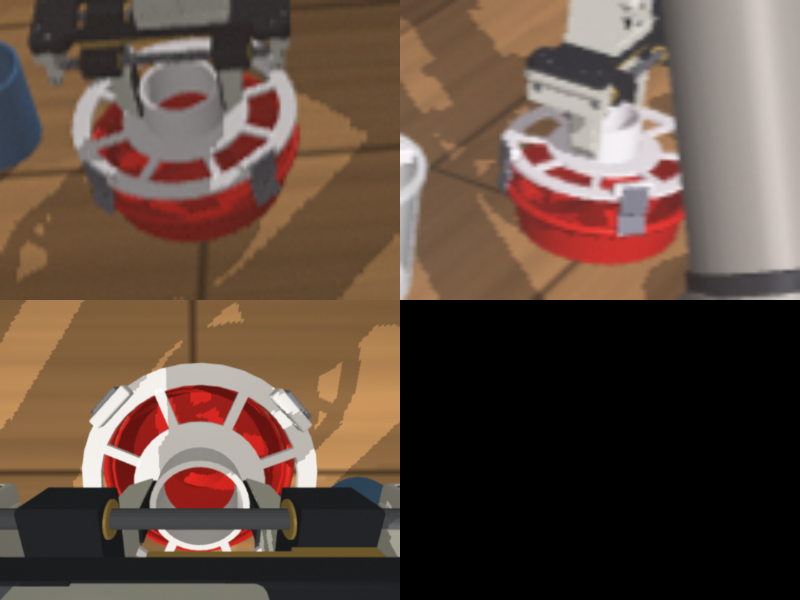

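The grille sits centred over the pan: in the wrist view the red rim and the white ring share a centre near column 200. Pressing down in stages.

```bash
python3 -m jog '[[0,0,4,0,0,0],[0,0,4,0,0,0],[0,0,3,0,0,0],[0,0,0,0,0,0]]'; python3 -m jog '[[0,0,3,0,0,0],[0,0,3,0,0,0],[0,0,0,0,0,0]]';  python3 -m jog '[[0,0,2,0,0,0],[0,0,2,0,0,0],[0,0,0,0,0,0],[0,0,0,0,0,0]]'
```

```text
time: 9.95
tool_pos: [453.1, -301.7, 72.1]
tcp_rot: [-3.141, 0.001, -0.0]
contact_force: [0.1, 0.1, -2.3]
grip_width: 63.5
finger_force: 30.0
time: 10.25
tool_pos: [453.8, -302.3, 67.1]
tcp_rot: [3.14, -0.001, -0.0]
contact_force: [0.8, 0.5, 1.7]
grip_width: 63.8
finger_force: 30.0
time: 10.65
tool_pos: [454.7, -302.7, 64.4]
tcp_rot: [3.139, -0.003, -0.0]
contact_force: [0.9, 2.2, 10.3]
grip_width: 63.8
finger_force: 30.0
```

```bash
python3 -m jog '[[0,0,2,0,0,0],[0,0,1,0,0,0],[0,0,0,0,0,0]]'; python3 -m jog '[[0,0,2,0,0,0],[0,0,2,0,0,0],[0,0,0,0,0,0],[0,0,0,0,0,0]]';  python3 -m jog '[[0,0,2,0,0,0],[0,0,1,0,0,0],[0,0,0,0,0,0],[0,0,0,0,0,0]]'
```

```text
time: 10.95
tool_pos: [452.9, -301.7, 59.4]
tcp_rot: [-3.141, 0.001, 0.0]
contact_force: [-0.8, -0.5, -2.0]
grip_width: 63.3
finger_force: 30.0
time: 11.35
tool_pos: [453.3, -301.9, 55.6]
tcp_rot: [-3.142, 0.0, -0.0]
contact_force: [-2.1, 0.4, 1.0]
grip_width: 64.0
finger_force: 30.0
time: 11.75
tool_pos: [453.3, -301.9, 55.3]
tcp_rot: [3.141, -0.001, -0.0]
contact_force: [-9.2, 4.8, 23.8]
grip_width: 63.9
finger_force: 30.0
```

It snapped near 60 mm and has bottomed out at 55 mm (expected flush is about 54.5). I release, back off and check.

```bash
python3 -m jog '[[0,0,1,0,0,0],[0,0,0,0,0,0],[0,0,0,0,0,0]]'; python3 -m jog '[[0,0,-3,0,0,0],[0,0,-1,0,0,0],[0,0,0,0,0,0]]'; python3 -m jog '[[0,0,0,0,0,0],[0,0,0,0,0,0],[0,0,0,0,0,0],[0,0,0,0,0,0]]' 100;  python3 -m jog '[[0,0,-20,0,0,0],[0,0,-40,0,0,0],[0,0,-45,0,0,0],[0,0,-45,0,0,0],[0,0,-30,0,0,0],[0,0,0,0,0,0],[0,0,0,0,0,0]]'
python3 - <<'E'
from h import *
o=bot.get_obs();a=[bot.capture(n) for n in("scene","side","wrist")]
c=cam("wrist",o);print(o["tool_pos"])
p=[cv2.resize(a[0][175:265,140:260],(400,300),interpolation=2),cv2.resize(a[1][150:240,305:425],(400,300),interpolation=2),cv2.resize(a[2],(400,300)),cv2.resize(a[2][80:290,140:420],(400,300),interpolation=2)]
cv2.imwrite("pics/g.png",cv2.cvtColor(np.vstack([np.hstack(p[:2]),np.hstack(p[2:])]),cv2.COLOR_RGB2BGR))
for n,z in(("grille",12),):
  for q in bot.outline_of(n,"wrist")[:2]:
    for cc,m in((c,q["mask"]),):
      f=lambda p:np.r_[proj(cc,pts(n,p[0],p[1],z)).min(0),proj(cc,pts(n,p[0],p[1],z)).max(0)]
      ys,xs=np.where(m);t=np.array([xs.min(),ys.min(),xs.max()+1,ys.max()+1])
      s=least_squares(lambda p:f(p)-t,(453,-302));print(q["p"],s.x,s.fun)
E
```

```text
time: 12.05
tool_pos: [453.4, -302.0, 55.3]
tcp_rot: [3.14, -0.001, -0.0]
contact_force: [-11.7, 6.2, 33.2]
grip_width: 63.4
finger_force: 30.0
time: 12.35
tool_pos: [453.5, -301.9, 55.5]
tcp_rot: [3.141, -0.0, -0.0]
contact_force: [-0.5, 1.1, 1.8]
grip_width: 64.1
finger_force: 30.0
time: 12.75
tool_pos: [453.3, -301.8, 55.6]
tcp_rot: [-3.142, 0.0, -0.0]
contact_force: [0.6, -0.3, 0.2]
grip_width: 90.2
finger_force: 0.0
time: 13.45
tool_pos: [453.3, -301.8, 235.9]
tcp_rot: [3.141, -0.001, -0.0]
contact_force: [-0.2, -0.2, -0.8]
grip_width: 91.6
finger_force: 0.0
[ 453.28768763 -301.82062078  235.90966679]
0.65 [ 454.97288776 -304.4211021 ] [ 0.25204039  0.1232967  -0.25230882 -0.20780544]
0.31 [525.32947985 -43.33246012] [-66.84756971 -19.93782085  69.96906204  39.20163751]
```

View pics/g.png

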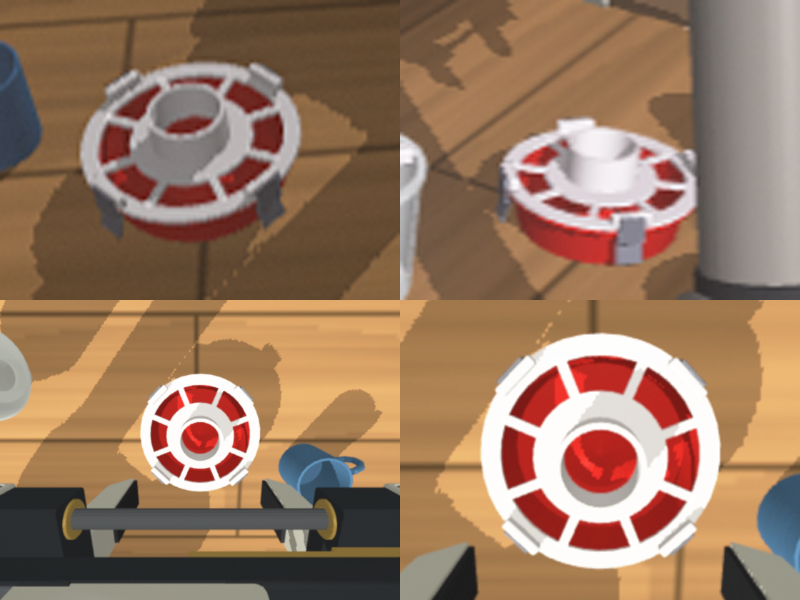

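In all three views the ring lies level and flush, with the grey clips under the rim: no red band shows between ring and rim. Next I look at the hopper.

```bash
python3 -m jog '[[6,-20,-10,0,0,0],[12,-42,-12,0,0,0],[12,-42,-12,0,0,0],[12,-42,-12,0,0,0],[12,-42,-12,0,0,0],[12,-42,-6,0,0,0],[12,-40,0,0,0,0],[9,-26,0,0,0,0],[0,0,0,0,0,0],[0,0,0,0,0,0]]' 45
python3 - <<'E'
from h import *
o=bot.get_obs();a=bot.capture("wrist");cv2.imwrite("pics/i.png",cv2.cvtColor(a,cv2.COLOR_RGB2BGR))
c=cam("wrist",o);print(o["tool_pos"],o["tcp_rot"])
for q in bot.outline_of("hopper","wrist")[:1]:
    SH["hopper"]=[(72,166)]
    print(q["p"],fit("hopper",[(c,q["mask"])],(540,-6)))
for q in bot.outline_of("hopper_bar","wrist")[:2]:
    print(q["p"],q["pixel"],q["mask"].sum())
E
```

```text
time: 14.65
tool_pos: [540.1, -5.6, 298.6]
tcp_rot: [3.141, 0.002, 0.001]
contact_force: [-0.6, -0.7, -0.7]
grip_width: 41.0
finger_force: 0.0
[540.11306295  -5.55939396 298.61625526] [3.14137568e+00 2.13129383e-03 1.23858583e-03]
0.8 (array([542.07060934,  -9.65397376]), array([ 0.3, -0.3,  0.4, -0.6]))
0.62 [279.8, 199.4] 17713
0.4 [499.8, 231.2] 7862
```

View pics/i.png

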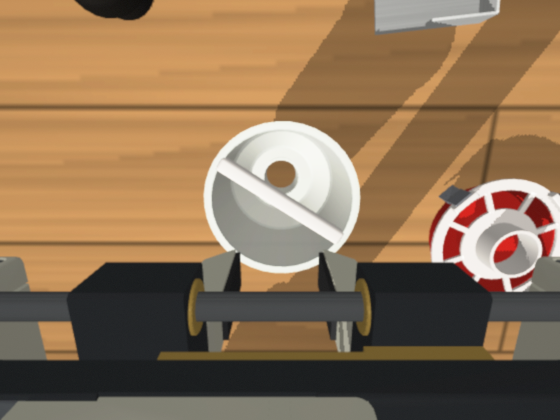

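The hopper rim is centred near (282,196). Its bar runs from about (221,164) to (341,240).

```bash
python3 - <<'E'
from h import *
c=cam("wrist")
a=bot.capture("wrist");g=cv2.cvtColor(a,cv2.COLOR_RGB2GRAY)
P=[ray(c,p,168) for p in((221,164),(341,240))]
d=P[0]-P[1];print(P,np.arctan2(d[1],d[0]),(P[0]+P[1])/2)
E
```

```text
[array([577.91239722,  43.62598653, 168.        ]), array([505.86526569, -66.73720857, 168.        ])] 0.9924423115737819 [541.88883146 -11.55561102 168.        ]
```

```bash
python3 -m jog '[[1,2,0,0,0,-0.145],[0,0,0,0,0,-0.145],[0,0,0,0,0,-0.145],[0,0,0,0,0,-0.145],[0,0,0,0,0,-0.145],[0,0,0,0,0,-0.145],[0,0,0,0,0,-0.137],[0,0,0,0,0,0],[0,0,0,0,0,0]]'
```

```text
time: 15.75
tool_pos: [541.3, -8.5, 299.7]
tcp_rot: [3.141, 0.0, 1.002]
contact_force: [-0.4, -0.2, 0.5]
grip_width: 41.2
finger_force: 0.0
```

```bash
python3 -m jog '[[0,0,25,0,0,0],[0,0,40,0,0,0],[0,0,40,0,0,0],[0,0,30,0,0,0],[0,0,15,0,0,0],[0,0,6,0,0,0],[0,0,0,0,0,0],[0,0,0,0,0,0]]'
python3 -m jog '[[0,0,0,0,0,0],[0,0,0,0,0,0],[0,0,0,0,0,0],[0,0,0,0,0,0],[0,0,0,0,0,0],[0,0,0,0,0,0],[0,0,0,0,0,0]]' 5
```

```text
time: 16.55
tool_pos: [542.1, -8.1, 144.8]
tcp_rot: [3.14, -0.001, 1.006]
contact_force: [0.9, 0.3, 0.4]
grip_width: 41.5
finger_force: 0.0
time: 17.25
tool_pos: [541.7, -7.9, 144.0]
tcp_rot: [3.141, -0.0, 1.007]
contact_force: [0.4, -0.8, 1.7]
grip_width: 13.6
finger_force: 30.0
```

```bash
python3 -m jog '[[0,0,-8,0,0,0],[0,0,-20,0,0,0],[0,0,-30,0,0,0],[0,0,-35,0,0,0],[0,0,-30,0,0,0],[0,0,-10,0,0,0],[0,0,0,0,0,0]]'
python3 -m jog '[[-15,4,0,0,0,0],[-30,8,0,0,0,0],[-37,10.5,0,0,0,0],[-37,10.5,0,0,0,0],[-37,10.5,0,0,0,0],[-37,10.5,0,0,0,0],[-37,10.5,0,0,0,0],[-30,8,0,0,0,0],[-20,6,0,0,0,0],[-12,3,0,0,0,0],[0,0,0,0,0,0],[0,0,0,0,0,0]]'
python3 - <<'E'
from h import *
a=[bot.capture(n) for n in("scene","side")];o=bot.get_obs();t=o["tool_pos"];print(t,o["tcp_rot"],o["contact_force"])
ps=np.pi/2
yaw=o["tcp_rot"][2];d=np.array([453.7,-302])-t[:2]
print("tool dx,dy",d@[np.cos(yaw),np.sin(yaw)],d@[np.sin(yaw),-np.cos(yaw)])
p=[cv2.resize(a[0][100:280,120:280],(400,450)),cv2.resize(a[1][60:240,290:450],(400,450))]
cv2.imwrite("pics/j.png",cv2.cvtColor(np.hstack(p),cv2.COLOR_RGB2BGR))
ob=[];z=t[2]-143
for n in("scene","side"):
  q=bot.outline_of("hopper",n)[0];ob=(cam(n),q["mask"])
  ys,xs=np.where(q["mask"]);pr=proj(ob[0],pts("hopper",t[0],t[1],z))
  print(n,q["p"],xs.min(),xs.max()+1,ys.min(),ys.max()+1,pr.min(0),pr.max(0))
E
```

```text
time: 17.95
tool_pos: [541.6, -7.9, 277.6]
tcp_rot: [3.14, -0.001, 1.007]
contact_force: [0.5, -0.5, -1.9]
grip_width: 14.0
finger_force: 30.0
time: 19.15
tool_pos: [453.9, -297.5, 275.9]
tcp_rot: [-3.14, -0.001, 1.007]
contact_force: [0.6, -0.1, -1.6]
grip_width: 13.7
finger_force: 30.0
[ 454.37948419 -297.08367371  276.47585628] [-3.14098672e+00 -4.09646550e-04  1.00800167e+00] [-0.5726064  -0.67310832 -1.63615832]
tool dx,dy -4.5206082018565885 2.048429755381906
scene 0.64 152 216 125 200 [150.88902092 124.9835136 ] [214.22861537 200.19001028]
side 0.7 345 393 115 182 [345.13536865 114.80524709] [398.24508675 180.86257098]
```

View pics/j.png

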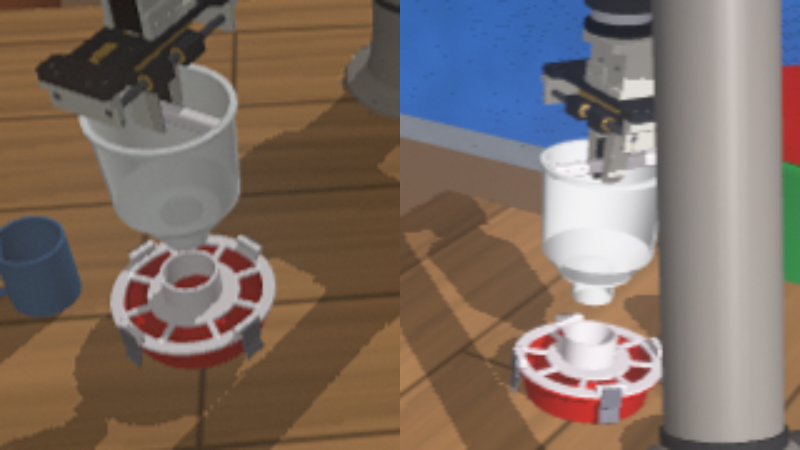

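The hopper hangs upright above the collar, and the small offset matches the scene camera's known bias. I align it and insert slowly.

```bash
python3 -m jog '[[-2.5,1,5,0,0,0],[-2,1,15,0,0,0],[0,0,15,0,0,0],[0,0,8,0,0,0],[0,0,0,0,0,0],[0,0,0,0,0,0]]'
python3 -m jog '[[0,0,4,0,0,0],[0,0,4,0,0,0],[0,0,4,0,0,0],[0,0,0,0,0,0]]'
python3 -m jog '[[0,0,4,0,0,0],[0,0,4,0,0,0],[0,0,0,0,0,0]]'
```

```text
time: 19.95
tool_pos: [453.7, -303.1, 234.1]
tcp_rot: [3.141, 0.0, 1.007]
contact_force: [-0.6, -1.2, -1.4]
grip_width: 13.2
finger_force: 30.0
time: 20.35
tool_pos: [453.2, -302.9, 221.1]
tcp_rot: [-3.141, -0.0, 1.007]
contact_force: [0.4, -0.2, -2.5]
grip_width: 13.8
finger_force: 30.0
time: 20.65
tool_pos: [453.2, -302.8, 213.0]
tcp_rot: [-3.14, -0.0, 1.007]
contact_force: [0.1, 0.3, -2.3]
grip_width: 13.8
finger_force: 30.0
```

It is entering freely, so I carry on towards home at about 192.5.

```bash
python3 -m jog '[[0,0,4,0,0,0],[0,0,4,0,0,0],[0,0,4,0,0,0],[0,0,3,0,0,0],[0,0,0,0,0,0],[0,0,0,0,0,0]]'
python3 -m jog '[[0,0,2,0,0,0],[0,0,2,0,0,0],[0,0,0,0,0,0],[0,0,0,0,0,0]]'
python3 -m jog '[[0,0,1,0,0,0],[0,0,1,0,0,0],[0,0,0,0,0,0],[0,0,0,0,0,0]]'
```

```text
time: 21.25
tool_pos: [453.5, -303.1, 198.7]
tcp_rot: [3.142, 0.0, 1.007]
contact_force: [-0.4, -0.4, -1.7]
grip_width: 13.7
finger_force: 30.0
time: 21.65
tool_pos: [453.4, -303.1, 194.7]
tcp_rot: [3.142, 0.0, 1.007]
contact_force: [-0.6, 0.0, -2.2]
grip_width: 13.8
finger_force: 30.0
time: 22.05
tool_pos: [453.6, -303.2, 193.0]
tcp_rot: [3.141, 0.0, 1.007]
contact_force: [0.1, 0.0, -1.1]
grip_width: 13.7
finger_force: 30.0
```

```bash
python3 -m jog '[[0,0,1,0,0,0],[0,0,0.5,0,0,0],[0,0,0,0,0,0],[0,0,0,0,0,0]]'
```

```text
time: 22.45
tool_pos: [454.1, -303.5, 192.8]
tcp_rot: [3.139, 0.0, 1.007]
contact_force: [-0.6, 0.8, 8.3]
grip_width: 13.8
finger_force: 30.0
```

```bash
python3 -m jog '[[0,0,-1,0,0,0],[0,0,0,0,0,0]]'; python3 -m jog '[[0,0,0,0,0,0],[0,0,0,0,0,0],[0,0,0,0,0,0],[0,0,0,0,0,0]]' 45
python3 -m jog '[[0,0,-15,0,0,0],[0,0,-25,0,0,0],[0,0,-30,0,0,0],[0,0,-30,0,0,0],[0,0,-20,0,0,0],[0,0,0,0,0,0],[0,0,0,0,0,0]]'
python3 - <<'E'
from h import *
o=bot.get_obs();a=[bot.capture(n) for n in("scene","side","wrist")];print(o["tool_pos"])
p=[cv2.resize(a[0][130:280,130:270],(400,430),interpolation=2)[:300*2],cv2.resize(a[1][90:240,290:430],(400,430),interpolation=2)]
cv2.imwrite("pics/k.png",cv2.cvtColor(np.hstack(p),cv2.COLOR_RGB2BGR))
cv2.imwrite("pics/l.png",cv2.cvtColor(a[2],cv2.COLOR_RGB2BGR))
SH["hopper"]=[(72,164)]
for n in("scene",):
  q=bot.outline_of("hopper",n)[0];ys,xs=np.where(q["mask"]);c=cam(n)
  pr=proj(c,pts("hopper",454,-300,49));print(xs.min(),xs.max()+1,ys.min(),ys.max()+1,pr.min(0),pr.max(0))
E
```

```text
time: 22.65
tool_pos: [453.8, -303.4, 192.9]
tcp_rot: [3.14, 0.0, 1.007]
contact_force: [0.0, 0.3, 4.3]
grip_width: 13.8
finger_force: 30.0
time: 23.05
tool_pos: [453.3, -303.0, 191.9]
tcp_rot: [-3.141, -0.0, 1.007]
contact_force: [0.1, -0.1, 0.3]
grip_width: 39.6
finger_force: 0.0
time: 23.75
tool_pos: [453.3, -302.9, 311.5]
tcp_rot: [-3.141, 0.0, 1.007]
contact_force: [0.0, 0.0, -0.6]
grip_width: 41.3
finger_force: 0.0
[ 453.29131509 -302.91797752  311.54603241]
156 217 151 219 [157.75204417 152.60287005] [217.09591192 190.38659434]
```

View pics/k.png

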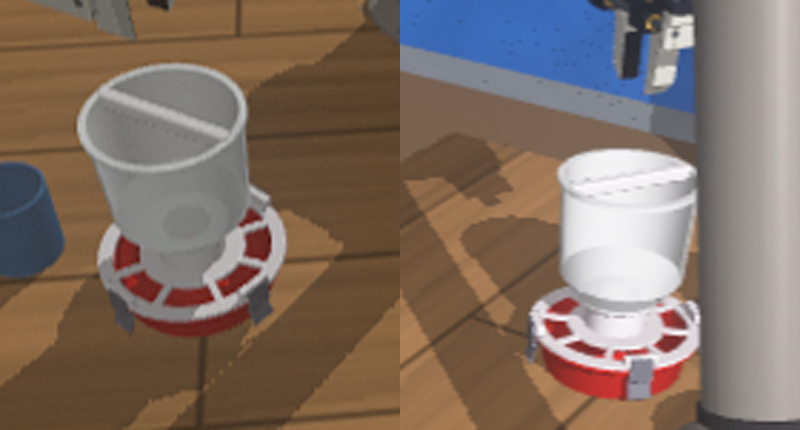

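View pics/l.png

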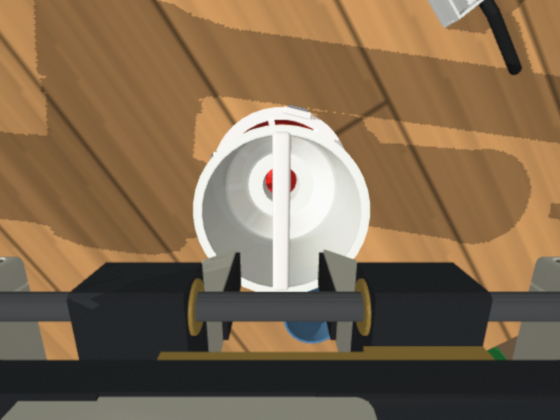

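The hopper stands upright and home in the collar, with its bar vertical at column 282 in the wrist view. The ring is flush, and the mug and scoop are undisturbed. Handing in.

```bash
python3 -c "
from plant import bot
print(bot.close_job())"
```

```text
the job is handed in; nothing more can be done
None
```

The feeder is assembled and handed in at about 24 s: the grille is snapped flush on the pan, the hopper is home in the collar, it stands upright, and the arm stayed clear of the clay pot, scoop and mug.

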